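# Release the ratchet and ease a rack winch back to its index

### The job

The small ratchet winch on the table holds the lens carriage wound in. Flick the winch's sprung pawl off the ratchet wheel, ease the drum back slowly by its crank until the carriage's pointer stands tip to tip with the pointer of the index block, then flick the pawl back onto the wheel. Do not touch the carriage or its lens, and leave the loose things beside the winch where they are.

Things in the scene. Friction and masses are not known exactly. Their poses are not given: they have to be found in the camera images.
- winch: fixed winch on a 10 mm aluminium base plate. Origin: on the table under the drum axis; z up, y along the rack (+y is the way the carriage runs when eased back), x away from the pawl's side. Ratchet wheel on the drum axis: radius 51 mm, z 28 to 40 mm; crank arm above it, top z 68 mm. All other fixed parts are lower than 45 mm; only knob, pawl tab and lens stand higher
- drum (a joint): turn of the drum about the winch's z, rad; grows as it is eased back, counter-clockwise from above; 1 rad moves the carriage 25 mm along +y. A drag brake of 0.25 Nm (3.5 N at the knob) holds it where it is left. Starts between -0.35 and 0.35; end stops -0.4 and 3.6. With the pawl in it cannot be eased back, only wound on; do not force it
- crank_knob (a point): centre of the top of the crank's upright black knob: a cylinder 16 mm in diameter, z 72 to 96 mm, 75 mm from the drum axis, fixed to the arm. At the start it points about 60 to 90 degrees clockwise of the winch's +x; push it round counter-clockwise from behind
- pawl (a joint): swing of the pawl about its upright pivot at x -59, y -48 mm in the winch frame, rad; 0 is nose fully down in the teeth, 0 to 0.2 engaged (the nose may ride on a tooth), 0.8 fully off, at its stop. An over-centre spring with its dead point at 0.4 drives the pawl to the nearer end and keeps it there; flicking it over takes about 3 N at the tab
- pawl_tab (a point): centre of the top of the upright steel thumb tab at the pawl's tail, 52 mm from the pivot: 8 mm thick along its swing, 22 mm long toward the pivot, top z 66 mm; the tail bar under it reaches z 39 mm. Winch frame: engaged at about x -81, y -95 mm, off at about x -41, y -97 mm; push it to +x to flick the pawl off, to -x to flick it in
- carriage: the carriage (aluminium plate 56 x 56 mm) with its rack bar and bolted lens mount; slides along the winch's y. The body's origin is not on it: use the pointer point for where it is. The lens mount, 40 mm across, top at z 115 mm, stands 42 mm to +x of that pointer. It must not run faster than 80 mm/s (crank knob at about 0.24 m/s)
- carriage_pointer (a point): tip of the 3 mm wide pointer on the carriage's side that faces the index block, z 27 mm. At the start it is about 28 to 78 mm short (in the winch's -y) of the index
- index_block: small fixed dark steel block on the base plate beside the carriage's path, axes parallel to the winch's; its pointer runs along its +x at its own y = 0
- index_tip (a point): tip of the 3 mm wide pointer of the index block, z 27 mm, about 2 mm in front of the carriage pointer when they meet
- post_holder: bystander: loose black post holder on a round foot, 43 mm across, 80 mm tall, beyond the drum
- jar: bystander: loose screw jar with a black cap, 50 mm across, 60 mm tall, beyond the rack
- hex_key: bystander: loose black L-shaped hex key, 31 x 88 x 5 mm, lying on the index block's side of the base plate
- bnc_adapter: bystander: loose metal T-shaped coaxial adapter, 31 x 36 x 15 mm, lying beyond the rack

How it is judged:
By the outcome, as a careful person would: the job done as asked, in the order asked, and still so for the second after the job is handed in, with the robot touching nothing.
It also fails if it takes over 58 s, if anything falls off the work surface, if the arm or the gripper's body presses on something with over 40 N, if the wrist force passes 120 N, or if a joint passes its speed limit or range.

### The arm

A 7-joint arm with a two-finger parallel gripper is mounted at the origin on a cart in front of the work surface, level with it; the furniture and walls round the work are solid. World frame = base frame: x ahead of the robot, y to its left, z up, the work surface at z = 0. Lengths are in mm, angles in rad, forces in N, time in s.
With the tool pointing down it reaches from about 400 to 900 mm from the base axis. Payload 5.5 kg.
Tool frame: the origin (TCP) lies at the very end of the fingers, on their centre line; the grasp point (between the pads) lies 19 mm behind it; z points along the fingers, y is the line along which they close (so a half turn about z gives the same grasp; the last joint's range is limited). The gripper opens to 85 mm and grips with 20 to 120 N. Pads are 22 mm wide; open, the fingers measure 114 mm over their backs; the gripper's body (76 mm by 85 mm) begins 54 mm behind the grasp point. The pads swing forward as they close: fully open they stand 13 mm farther back than shut.
Start: joints at [1.503, 0.501, -0.427, 1.55, 0.221, 1.138, -0.21], TCP at [211.153, -614.747, 231.31] pointing down, gripper open.
Joint ranges: [-2.88, 2.88], [-0.31, 2.03], [-1.54, 1.56], [0.2, 2.42], [-1.41, 4.55], [0.19, 2.02], [-2.57, 2.57]. Speed limits (rad/s): [2.57, 2.57, 3.14, 3.14, 3.14, 3.14, 3.14].

### API

Orientations are given as [roll, pitch, yaw] about the fixed x, y, z axes, in that order (R = Rz(yaw) Ry(pitch) Rx(roll)).
In Python, from cell import robot, optics, workorder gives the robot as it stands.
- The arm moves only by the tool play_rows, never from a script. Its arguments are lists of equal length, an entry for each row: "translation": the shift along the tool's x, y, z as a fraction of full scale, a list of three; "yaw": the turn about the tool's z as a fraction of full scale. A call has exactly 10 rows; each row is the pose to reach, as a shift and turn from the pose commanded when the call began, along the tool's axes at that moment; what a row does not reach only later rows make up. Full scale, the value 1, is 0.4 m for a shift and 45 degrees for a turn. A row lasts 1/10 s, in which the tool goes at most 50 mm and 8.59 degrees, less where a joint would pass 70% of its speed; a pose out of reach is approached as far as the arm can. A call with a number of a shift or a turn outside -1 to 1 is refused whole. A call with a gripper value outside its range is refused whole. "hand" is the closure, from -1 (fully open) to 1 (shut), set as the call begins (left out, the last holds). The fingers move at their own pace and stop on an object; "newtons" is the grip in N (left out, the last holds). Time passes only in rows, so rows that repeat a pose let the fingers close, or fill a call up. It gives the time, the measured TCP pose, the force, the opening and the grip force at its end, in the units of the state.
- robot.get_state(): the state, without advancing time (a new reading comes with each control period).
- optics.read_camera(name): name is "scene" or "top" or "wrist"; returns the picture (400x640x3 uint8, blue, green, red); there is no depth.
- optics.get_calibration(name): a dict with "vfov" (degrees; the focal length in pixels is half the picture's height over the tangent of half this angle, whatever the lens; pixels are square), "cx", "cy" (the principal point, pixels), "k1" (the pictures are not rectified: a ray, as slopes to the right and down, at radius r is drawn at 1 + k1 r^2 times it, then the intrinsics apply), "R" (3x3) and "t" (3): a world point X has camera coordinates R X + t. Camera axes: x right, y down, z forward; pixel columns grow to the right and rows downward; lengths in mm; the calibration is good to about 2 mm. A picture is of the moment at which its call begins: read the wrist's pose just before it. get_calibration takes no time and is no camera call; for the wrist camera it gives the pose at the moment of the call.
- workorder.sign_off(): hands the job in; it is judged then, once.
Trained networks look in the newest picture that a camera, given by its name, has taken for a name from the list of things; names that differ only in an ending like _2 or _b are one class to them, and where a whole thing is asked for, a point or a joint stands for the part that bears it (a point fixed in the world has none). Each returns a list of dicts, best first, with "conf" (0 to 1); they miss things now and then, are a little off and sometimes report something else, mostly with a low value. They report only what shows in the picture. A call takes as long as a camera call.
- optics.cut_out(camera, label): "pixels" (400x640 bool, what is visible of it).
- optics.landmark_of(camera, label): "xyz" ([x, y, z] in mm, in world coordinates, good to about 4 mm: a listed point, or the origin of a listed thing).
The state is a dict: "time_s": time; "q": joint angles; "qd": joint speeds; "effort": joint torques, N m; "tcp_pos": TCP position; "orientation": TCP orientation; "force": force on the tool from outside, world axes, zero at the start; "moment": the same for the moment, N m; "finger_gap": finger opening in mm; "gripper_force": force on a finger pad.
Only numpy, scipy, OpenCV 4.12 (cv2) and the standard library are available. Lean on these libraries where they do the work, as an engineer would, in place of code of your own. Each camera call takes 0.05 s, during which the arm holds its last target. There are 200 camera calls.

## Working session

There is one attempt and no reset: what is moved stays moved. The work goes in short steps, Python scripts to look and compute and a tool call to move; the robot and the scene stay as the last step left them, time stands still between calls to the robot, and variables do not carry over. Pictures are saved under pics/ and viewed, at most 10 in all, crops included, and the job is handed in when it is done.

Besides the shell and the picture viewer there is one more tool, called by a JSON object that holds its "api" and its "payload". play_rows: Moves the arm, as the interface text tells. Its arguments: {"type":"object","properties":{"translation":{"type":"array"},"yaw":{"type":"array"},"hand":{"type":"number"},"newtons":{"type":"number"}},"required":["translation","yaw"]}

```bash
mkdir -p pics; cat > h.py <<'E'
import numpy as np, cv2
from cell import robot, optics, workorder
def snap(c,fn=None):
    im=optics.read_camera(c)
    if fn: cv2.imwrite('pics/'+fn,im)
    return im
def proj(c,X):
    k=optics.get_calibration(c); p=np.array(k['R'])@np.array(X,float)+np.array(k['t'])
    u=p[:2]/p[2]; u=u*(1+k['k1']*(u@u)); f=200/np.tan(np.radians(k['vfov']/2))
    return u*f+[k['cx'],k['cy']]
def ray(c,px,z):
    k=optics.get_calibration(c); f=200/np.tan(np.radians(k['vfov']/2))
    d=(np.array(px,float)-[k['cx'],k['cy']])/f; u=d.copy()
    for _ in range(20): u=d/(1+k['k1']*(u@u))
    R=np.array(k['R']); C=-R.T@np.array(k['t']); v=R.T@np.array([u[0],u[1],1]); 
    return C+v*(z-C[2])/v[2]
E
python3 - <<'E'
from h import *
s=robot.get_state(); print(s['time_s'],s['tcp_pos'],s['orientation'],s['finger_gap'])
for c in ['top','scene']:
    snap(c,c+'0.png')
    for l in ['winch','crank_knob','pawl_tab','carriage_pointer','index_tip','index_block']:
        r=optics.landmark_of(c,l)
        print(c,l,[(np.round(x['xyz'],1).tolist(),round(x['conf'],2)) for x in r[:2]])
print(robot.get_state()['time_s'])
E
```

```text
0.0 [ 210.83394334 -614.13788391  230.28092227] [-3.13967636e+00 -5.24444967e-05  3.30812778e-01] 85.74586605640108
top winch [([487.0, -137.7, -0.0], 0.92)]
top crank_knob [([557.6, -158.4, 95.6], 0.56)]
top pawl_tab [([498.8, -268.0, 62.5], 0.63), ([658.1, -171.7, -0.5], 0.31)]
top carriage_pointer [([373.1, -54.9, 23.4], 0.87)]
top index_tip [([342.1, -34.4, 25.9], 0.54)]
top index_block [([333.0, -45.5, 11.6], 0.46)]
scene winch [([481.3, -139.2, -1.4], 0.89)]
scene crank_knob [([560.8, -152.1, 99.0], 0.84)]
scene pawl_tab [([498.7, -265.4, 66.5], 0.97), ([560.5, -151.3, 100.1], 0.16)]
scene carriage_pointer [([535.8, -35.3, 3.2], 0.62), ([365.6, -56.7, 34.0], 0.57)]
scene index_tip [([349.1, -29.1, 27.3], 0.68)]
scene index_block [([342.8, -42.3, 8.7], 0.67), ([481.6, -140.0, 1.1], 0.64)]
0.7
```

```bash
ls; ls pics
```

```text
h.py
pics
scene0.png
top0.png
```

View pics/top0.png

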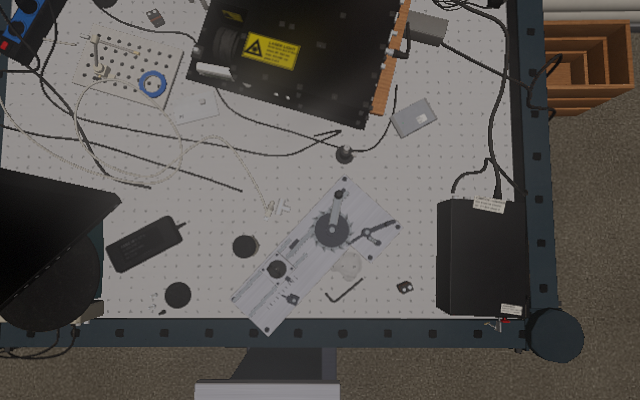

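View pics/scene0.png

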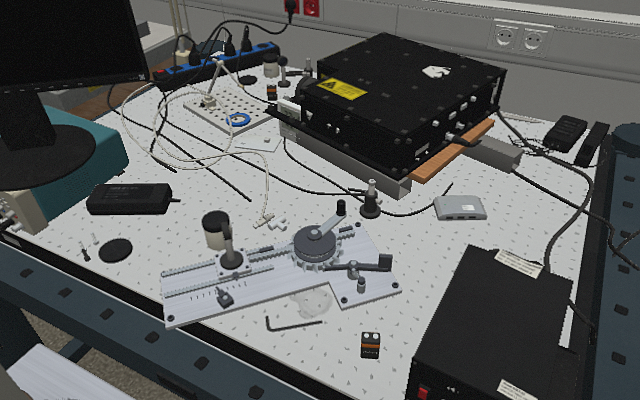

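The top picture shows the drum at about (332,230), the knob at (340,195), the pawl tab near (398,227), the carriage and lens at (278,268), and the index block at (292,300). The rack runs to the lower left, and the scene picture agrees.

```bash
python3 - <<'E'
from h import *
k=optics.get_calibration('wrist'); R=np.array(k['R']);C=-R.T@np.array(k['t'])
s=robot.get_state();from scipy.spatial.transform import Rotation as Ro
T=Ro.from_euler('xyz',s['orientation']).as_matrix()
print('cam in tool',T.T@(C-s['tcp_pos']),'\naxes in tool (rows cam x,y,z)\n',np.round(R@T,3),k['vfov'],k['cx'],k['cy'],k['k1']); print(np.round(T,3))
for c in('top','scene'):
  for n,X in dict(w=[484,-138,40],tab=[498.7,-266,66],knob=[559,-155,96],idx=[346,-32,27],ptr=[373,-55,27]).items(): print(c,n,proj(c,X))
E
```

```text
cam in tool [  66.48767183   -0.75078927 -142.25944703] 
axes in tool (rows cam x,y,z)
 [[-0.001  1.    -0.001]
 [-0.965 -0.001 -0.262]
 [-0.262  0.     0.965]] 61.23226431836546 323.50314020584165 202.5633389682806 -0.07012292338690417
[[ 0.946  0.325  0.   ]
 [ 0.325 -0.946 -0.   ]
 [ 0.     0.    -1.   ]]
top w [329.82634984 229.44902537]
top tab [390.87878408 222.07379646]
top knob [338.5232772  192.18152632]
top idx [281.13757192 293.44513872]
top ptr [291.78223253 280.80828158]
scene w [312.89799682 246.69614276]
scene tab [385.4685645  255.28493032]
scene knob [340.89390863 200.51892441]
scene idx [216.40669871 284.60678331]
scene ptr [237.551525   278.28315047]
```

{"api": "play_rows", "payload": {"translation": [[0,0,-0.12],[0,0,-0.24],[0.12,-0.1,-0.24],[0.24,-0.2,-0.24],[0.36,-0.3,-0.24],[0.48,-0.4,-0.24],[0.6,-0.5,-0.24],[0.72,-0.6,-0.24],[0.84,-0.7,-0.24],[0.94,-0.78,-0.24]], "yaw": [0,0,-0.1,-0.2,-0.3,-0.4,-0.5,-0.6,-0.61,-0.61], "hand": 1, "newtons": 40}}

```text
time_s: 1.7
tcp_pos: [419.6, -271.2, 327.7]
orientation: [3.14, 0.001, 0.81]
force: [1.1, -0.5, 0.0]
finger_gap: -0.0
gripper_force: 0.0
```

```bash
python3 - <<'E'
from h import *
s=robot.get_state(); print(s['time_s'],s['tcp_pos'],s['orientation'],s['finger_gap'],s['force'],s['q'])
c='wrist'; snap(c,'w1.png')
for l in ['winch','crank_knob','pawl_tab','carriage_pointer','index_tip','index_block','carriage']:
    r=optics.landmark_of(c,l)
    print(c,l,[(np.round(x['xyz'],1).tolist(),round(x['conf'],2),np.round(proj(c,x['xyz']))) for x in r[:2]])
E
```

```text
1.7 [ 419.57046389 -271.17778699  327.72516544] [3.14044099e+00 5.71547676e-04 8.09909409e-01] -0.046920585305225235 [ 1.07714301 -0.45549329  0.01076357] [ 1.18815204  0.16647112 -0.74552192  1.79031173  0.12050932  1.22982119
 -0.35169081]
wrist winch [([484.1, -143.0, 0.5], 0.65, array([294.,  62.]))]
wrist crank_knob []
wrist pawl_tab [([497.9, -264.6, 66.6], 0.78, array([368., 118.]))]
wrist carriage_pointer [([368.4, -53.6, 23.9], 0.95, array([175.,  65.])), ([498.2, -263.8, 66.1], 0.33, array([368., 116.]))]
wrist index_tip [([342.0, -35.1, 24.0], 0.67, array([150.,  70.]))]
wrist index_block [([335.1, -42.2, 12.4], 0.89, array([155.,  79.]))]
wrist carriage []
```

View pics/w1.png

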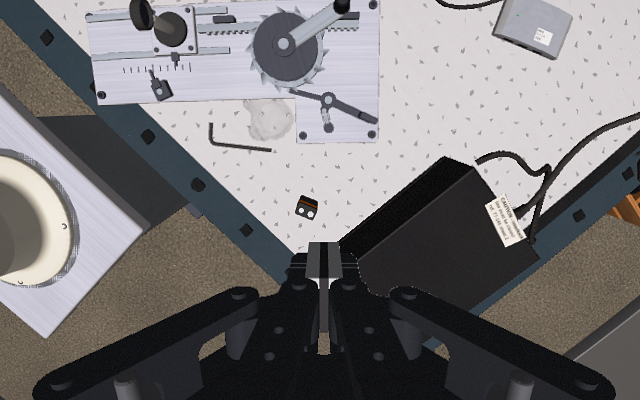

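The winch lies almost square to the wrist picture: drum (285,45), pawl pivot (328,100), tab (372,120), carriage pointer (175,65), index pointer (153,72). The black power box has corners at (445,158) and (342,240), so I'll check clearance to it.

```bash
python3 - <<'E'
from h import *
for z in (0,60,120,160):
  print(z,[np.round(ray('wrist',p,z)[:2]) for p in ((445,158),(475,168),(342,240))],[np.round(ray('top',p,z)[:2]) for p in ((437,200),(437,310))],[np.round(ray('scene',p,z)[:2]) for p in ((412,345),(470,245))])
print(ray('wrist',(285,45),40),ray('wrist',(328,100),40),ray('wrist',(175,65),27),ray('wrist',(153,72),27))
a=ray('wrist',(102,105),10);b=ray('wrist',(297,97),10);print(np.arctan2(*(a-b)[1::-1])-np.pi/2)
E
```

```text
0 [array([ 543., -390.]), array([ 566., -431.]), array([ 355., -379.])] [array([ 551., -382.]), array([ 307., -375.])] [array([ 405., -352.]), array([ 656., -375.])]
60 [array([ 533., -369.]), array([ 553., -404.]), array([ 369., -359.])] [array([ 546., -366.]), array([ 317., -359.])] [array([ 364., -359.]), array([ 591., -380.])]
120 [array([ 523., -348.]), array([ 540., -378.]), array([ 383., -340.])] [array([ 540., -349.]), array([ 327., -343.])] [array([ 323., -367.]), array([ 527., -386.])]
160 [array([ 516., -334.]), array([ 531., -361.]), array([ 392., -327.])] [array([ 536., -338.]), array([ 333., -332.])] [array([ 296., -372.]), array([ 483., -390.])]
[ 484.03020881 -139.05012719   40.        ] [ 476.94762131 -220.35212067   40.        ] [369.89224382 -55.72108598  27.        ] [343.44371024 -40.92982123  27.        ]
0.8290574162355426
```

{"api": "play_rows", "payload": {"translation": [[0.02,0.04,0.05],[0.05,0.09,0.13],[0.07,0.138,0.22],[0.07,0.138,0.32],[0.07,0.138,0.42],[0.07,0.138,0.5],[0.07,0.138,0.54],[0.07,0.138,0.54],[0.07,0.138,0.54],[0.07,0.138,0.54]], "yaw": [0,0,0,0,0,0,0,0,0,0]}}

```text
time_s: 3.1
tcp_pos: [479.6, -291.7, 113.3]
orientation: [3.138, -0.001, 0.809]
force: [-0.5, -0.6, -0.2]
finger_gap: 0.3
gripper_force: 0.0
```

```bash
python3 - <<'E'
from h import *
s=robot.get_state(); print(s['time_s'],s['tcp_pos'],s['orientation'],s['force'])
c='wrist'; snap(c,'w2.png')
for l in ['winch','crank_knob','pawl_tab']:
    r=optics.landmark_of(c,l)
    print(c,l,[(np.round(x['xyz'],1).tolist(),round(x['conf'],2),np.round(proj(c,x['xyz']))) for x in r[:2]])
E
```

```text
3.1 [ 479.56962078 -291.70217035  113.28596689] [ 3.13817019e+00 -5.77509950e-04  8.09326895e-01] [-0.47586474 -0.62537745 -0.23322006]
wrist winch [([485.2, -142.2, -0.5], 0.94, array([185.,  47.]))]
wrist crank_knob []
wrist pawl_tab []
```

View pics/w2.png

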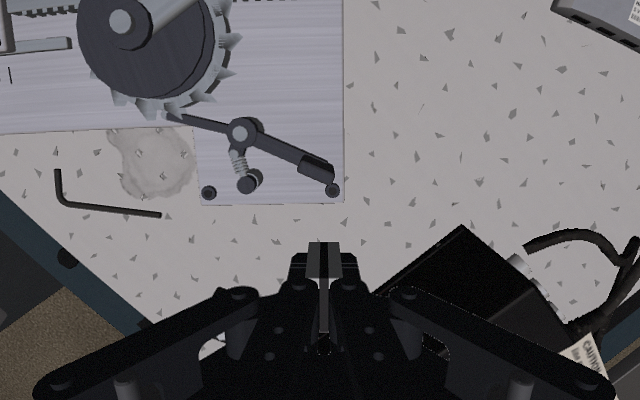

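The tab shows at about (300–335, 165–183), straight ahead of the fingertips at (324,243). The box corner is at (460,225), so I'll triangulate its height.

```bash
python3 - <<'E'
from h import *
for z in (0,40,60,80,100,120): print(z,np.round(ray('wrist',(460,225),z)), np.round(ray('wrist',(385,292),z)))
for p in ((300,163),(335,183),(318,172)): print(ray('wrist',p,66))
print('drum',ray('wrist',(130,22),68),'pivot',ray('wrist',(241,133),40))
E
```

```text
0 [ 544. -383.    0.] [ 460. -386.    0.]
40 [ 541. -361.   40.] [ 470. -363.   40.]
60 [ 539. -350.   60.] [ 475. -352.   60.]
80 [ 538. -339.   80.] [ 480. -341.   80.]
100 [ 536. -328.  100.] [ 485. -330.  100.]
120 [ 534. -316.  120.] [ 490. -318.  120.]
[ 495.51886855 -254.0185633    66.        ]
[ 501.89143842 -275.97233535   66.        ]
[ 499.28052543 -264.69831559   66.        ]
drum [ 483.9313654  -139.24839466   68.        ] pivot [ 478.12868437 -216.47139121   40.        ]
```

{"api": "play_rows", "payload": {"translation": [[0,-0.005,0.08],[0,-0.008,0.148],[0,-0.008,0.148],[0.03,-0.008,0.148],[0.055,-0.008,0.148],[0.08,-0.008,0.148],[0.105,-0.008,0.148],[0.12,-0.008,0.148],[0.12,-0.008,0.148],[0.08,-0.008,0.148]], "yaw": [0,0,0,0,0,0,0,0,0,0]}}

```text
time_s: 4.3
tcp_pos: [499.6, -263.1, 52.5]
orientation: [3.141, -0.002, 0.814]
force: [0.4, 0.2, 0.7]
finger_gap: -0.2
gripper_force: 0.0
```

```bash
python3 - <<'E'
from h import *
s=robot.get_state(); print(s['time_s'],s['tcp_pos'],s['orientation'],s['force'])
c='wrist'; im=snap(c,'w3.png'); t=snap('top'); t=cv2.resize(t[170:290,250:430],None,fx=3,fy=3)
cv2.imwrite('pics/m3.png',np.hstack([cv2.resize(im,(576,360)),t[:, :220]*0]) if 0 else np.vstack([im[:240],np.pad(t,((0,0),(0,100),(0,0)))[:, :640]]))
for c in('top',):
  r=optics.landmark_of(c,'pawl_tab'); print([(np.round(x['xyz'],1),round(x['conf'],2)) for x in r[:2]])
E
```

```text
4.3 [ 499.582194   -263.13804731   52.48802176] [ 3.14102748e+00 -2.11577101e-03  8.14360175e-01] [0.35901151 0.20349611 0.69258714]
[(array([ 531. , -241.2,   64.4]), 0.85)]
```

View pics/m3.png

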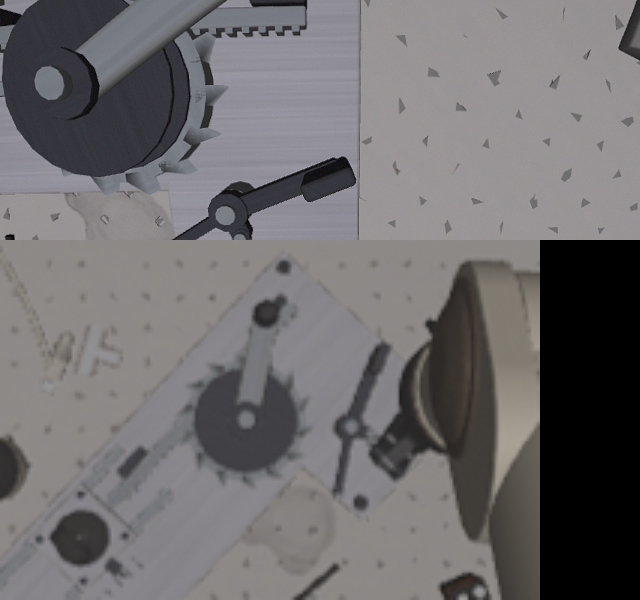

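The pawl is off: the tail now points away on the +x side, with the tab at about (330,180) in the upper picture. The knob shows at (267,313) in the lower one. Next I'll go behind the knob.

{"api": "play_rows", "payload": {"translation": [[0,0,-0.07],[0,0,-0.1],[0.06,-0.005,-0.1],[0.12,-0.01,-0.1],[0.17,-0.02,-0.1],[0.195,-0.023,-0.1],[0.195,-0.023,-0.08],[0.195,-0.023,-0.062],[0.195,-0.023,-0.062],[0.195,-0.023,-0.062]], "yaw": [0.1,0.25,0.4,0.55,0.7,0.85,1,1,1,1]}}

```text
time_s: 5.45
tcp_pos: [544.4, -203.1, 76.6]
orientation: [-3.141, 0.001, 0.026]
force: [0.2, -0.3, 0.3]
finger_gap: -0.3
gripper_force: 0.0
```

```bash
python3 - <<'E'
from h import *
s=robot.get_state(); print(s['time_s'],s['tcp_pos'],s['orientation'],s['force'],s['q'])
c='wrist'; im=snap(c,'w4.png')
for c in ('wrist','top','scene'):
  if c!='wrist': snap(c)
  r=optics.landmark_of(c,'crank_knob'); print(c,[(np.round(x['xyz'],1),round(x['conf'],2)) for x in r[:2]])
E
```

```text
5.45 [ 544.42383554 -203.12058812   76.56837683] [-3.14138097e+00  8.80438055e-04  2.56643240e-02] [ 0.22720148 -0.336914    0.28422984] [ 0.64124887  0.58057796 -0.42903998  1.83980479  0.32644137  0.79196719
 -1.50290599]
wrist [(array([ 557.3, -154.2,   96.9]), 0.66)]
top [(array([ 558.9, -154.5,   96.7]), 0.94), (array([446.7,  42.2,   1.1]), 0.35)]
scene [(array([ 560.3, -154.8,  101.4]), 0.92)]
```

View pics/w4.png

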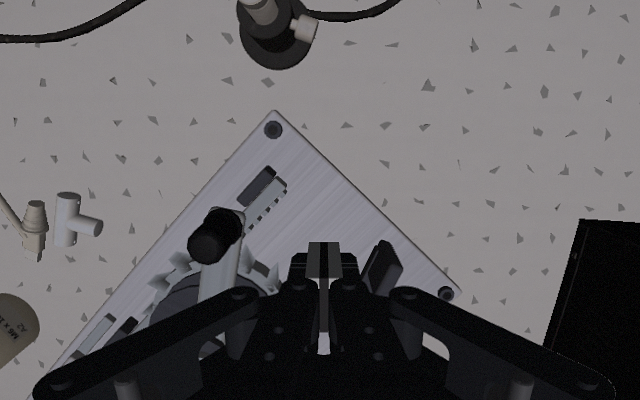

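The knob is at (215,235) and the fingertips are at (324,243), with the tab at (383,268). The knob is at roughly (558,-155), consistent with a 75 mm radius. I'll compute the arc.

```bash
cat > arc.py <<'E'
from h import *
import sys
D=np.array([484,-139.2])
def arc(ths,off,pose=None,R=75):
    s=robot.get_state(); p=s['tcp_pos'][:2]; y=s['orientation'][2]
    ex=np.array([np.cos(y),np.sin(y)]); ey=np.array([np.sin(y),-np.cos(y)])
    for th in ths:
        a=np.radians(th); P=D+R*np.array([np.cos(a),np.sin(a)])-off*np.array([-np.sin(a),np.cos(a)])
        d=P-p; print(th,'x %.3f y %.3f yaw %.3f'%(d@ex/400,d@ey/400,-np.degrees(a-y)/45))
    print('z',s['tcp_pos'][2])
E
python3 -c "
from arc import *
arc([-12],27);arc([-12,-10,-7,-4,-1,2,5,8],18)"
```

```text
-12 x 0.018 y -0.054 yaw 0.298
z 77.1899246071695
-12 x 0.023 y -0.075 yaw 0.298
-10 x 0.026 y -0.082 yaw 0.253
-7 x 0.030 y -0.091 yaw 0.187
-4 x 0.033 y -0.100 yaw 0.120
-1 x 0.036 y -0.110 yaw 0.053
2 x 0.039 y -0.120 yaw -0.013
5 x 0.041 y -0.130 yaw -0.080
8 x 0.042 y -0.140 yaw -0.147
z 77.1899246071695
```

{"api": "play_rows", "payload": {"translation": [[0.008,-0.03,0],[0.018,-0.054,0],[0.021,-0.066,0],[0.023,-0.075,0],[0.026,-0.082,0],[0.03,-0.091,0],[0.033,-0.1,0],[0.036,-0.11,0],[0.039,-0.12,0],[0.041,-0.13,0]], "yaw": [0.15,0.298,0.298,0.298,0.25,0.187,0.12,0.053,-0.013,-0.08]}}

```text
time_s: 6.75
tcp_pos: [560.6, -151.5, 77.3]
orientation: [3.14, -0.001, 0.091]
force: [1.0, -2.7, 0.6]
finger_gap: 0.1
gripper_force: 1.8
```

```bash
cat > look.py <<'E'
from arc import *
def look(cs=('wrist','top','scene'),ls=('crank_knob',)):
  s=robot.get_state(); print(s['time_s'],np.round(s['tcp_pos'],1),round(s['orientation'][2],3),np.round(s['force'],1))
  for c in cs:
    snap(c)
    for l in ls:
      r=optics.landmark_of(c,l)
      for x in r[:1]:
        v=np.array(x['xyz'])[:2]-D
        print(c,l,np.round(x['xyz'],1),round(x['conf'],2),'r %.1f th %.1f'%(np.hypot(*v),np.degrees(np.arctan2(v[1],v[0]))))
E
python3 -c "
from look import *
look(); arc([8,11,14,17,20,23,26,29,32,35],18)"
```

```text
6.75 [ 560.6 -151.5   77.3] 0.091 [ 1.  -2.7  0.6]
wrist crank_knob [532.1 -30.9  -2.2] 0.7 r 118.5 th 66.1
scene crank_knob [ 558.6 -124.6   98.2] 0.76 r 76.0 th 11.1
8 x 0.002 y -0.010 yaw -0.067
11 x 0.003 y -0.020 yaw -0.134
14 x 0.004 y -0.030 yaw -0.201
17 x 0.005 y -0.040 yaw -0.267
20 x 0.005 y -0.050 yaw -0.334
23 x 0.004 y -0.060 yaw -0.401
26 x 0.003 y -0.070 yaw -0.467
29 x 0.002 y -0.080 yaw -0.534
32 x -0.000 y -0.090 yaw -0.601
35 x -0.003 y -0.100 yaw -0.667
z 77.12558808212839
```

{"api": "play_rows", "payload": {"translation": [[0.002,-0.01,0],[0.003,-0.02,0],[0.004,-0.03,0],[0.005,-0.04,0],[0.005,-0.05,0],[0.004,-0.06,0],[0.003,-0.07,0],[0.002,-0.08,0],[0,-0.09,0],[-0.003,-0.1,0]], "yaw": [-0.067,-0.134,-0.2,-0.267,-0.334,-0.4,-0.467,-0.534,-0.6,-0.667]}}

```text
time_s: 8.05
tcp_pos: [555.5, -111.3, 77.1]
orientation: [3.141, 0.001, 0.613]
force: [1.4, -4.2, 1.7]
finger_gap: -0.1
gripper_force: 1.7
```

```bash
python3 -c "
from look import *
look(ls=('crank_knob','carriage_pointer','index_tip')); im=snap('wrist','w5.png'); s=snap('scene'); t=snap('top')
a=cv2.resize(s[240:330,170:300],(640,443)); b=cv2.resize(im,(800-640+0,100))
cv2.imwrite('pics/s5.png',cv2.resize(s[240:330,180:330],None,fx=5,fy=5,interpolation=cv2.INTER_CUBIC))
arc([38,41,44,47,50],18)
for p in ((369.9,-55.7),(343.4,-40.9)): print(proj('wrist',(*p,27)),proj('scene',(*p,27)))
"
```

```text
8.05 [ 555.5 -111.3   77.1] 0.613 [ 1.4 -4.2  1.7]
wrist crank_knob [540.  -89.6  97. ] 0.71 r 74.8 th 41.5
wrist carriage_pointer [452.9  48.   -0.6] 0.45 r 189.8 th 99.4
top crank_knob [448.3  41.3  -5.4] 0.18 r 184.0 th 101.2
top carriage_pointer [356.5 -41.9  25. ] 0.74 r 160.4 th 142.7
top index_tip [342.5 -30.   21.8] 0.58 r 178.7 th 142.3
scene crank_knob [543.3 -90.7 101.8] 0.63 r 76.6 th 39.3
scene carriage_pointer [351.5 -40.7  31.9] 0.8 r 165.1 th 143.4
scene index_tip [349.5 -30.2  27.6] 0.53 r 173.1 th 141.0
38 x 0.002 y -0.008 yaw -0.066
41 x 0.004 y -0.018 yaw -0.133
44 x 0.005 y -0.028 yaw -0.200
47 x 0.005 y -0.038 yaw -0.266
50 x 0.005 y -0.048 yaw -0.333
z 76.80482188487782
[117.52962927 380.8817454 ] [236.79038554 279.70111613]
[ 87.20576731 392.66925292] [219.77273923 287.6284106 ]
```

View pics/s5.png

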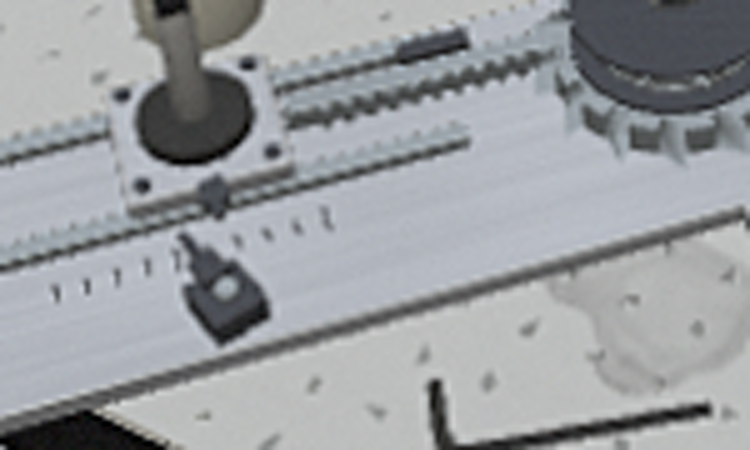

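Carriage pointer tip at crop (215,213), index tip at crop (183,236), which are scene pixels (223,282.6) and (216.6,287.2). They are still a few mm apart along the rack.

```bash
python3 -c "
from look import *
a=ray('scene',(223,282.6),27);b=ray('scene',(216.6,287.2),27);y=.815
d=(b-a)[:2];print(a,b,'dx',d@[np.cos(y),np.sin(y)],'dy',d@[-np.sin(y),np.cos(y)])
"
```

```text
[354.39683289 -39.05865861  27.        ] [341.75607217 -35.70515456  27.        ] dx -6.2294675004436 dy 11.499067598034024
```

{"api": "play_rows", "payload": {"translation": [[0.002,-0.009,0],[0.004,-0.018,0],[0.005,-0.028,0],[0.005,-0.035,0],[0.005,-0.035,0],[0.005,-0.01,0],[0.005,0.02,0],[0.005,0.02,-0.1],[0.005,0.02,-0.2],[0.005,0.02,-0.28]], "yaw": [-0.066,-0.133,-0.2,-0.24,-0.24,-0.24,-0.24,-0.24,-0.24,-0.24]}}

```text
time_s: 9.8
tcp_pos: [562.9, -116.0, 190.9]
orientation: [3.141, -0.002, 0.799]
force: [0.2, -0.6, 0.1]
finger_gap: 0.1
gripper_force: 0.0
```

```bash
python3 -c "
from look import *
look(ls=('crank_knob','carriage_pointer','index_tip'),cs=('top','scene'))
s=robot.get_state(); y=s['orientation'][2]; p=s['tcp_pos']
# view pose: camera centred near tips, TCP z 190
for zt in (190,):
  h=zt+142-27; P=np.array([347,-39])-(66-.272*h)*np.array([np.cos(y),np.sin(y)])
  d=P-p[:2]; print(p,P,'x %.3f y %.3f z %.3f'%(d@[np.cos(y),np.sin(y)]/400,d@[np.sin(y),-np.cos(y)]/400,(p[2]-zt)/400))
"
```

```text
9.8 [ 562.9 -116.   190.9] 0.799 [ 0.2 -0.6  0.1]
top carriage_pointer [352.  -35.4  25.2] 0.59 r 167.9 th 141.8
scene crank_knob [533.8 -80.9  97. ] 0.72 r 76.7 th 49.5
scene carriage_pointer [348.7 -37.5  29.4] 0.96 r 169.3 th 143.1
scene index_tip [346.4 -31.7  28.7] 0.47 r 174.6 th 142.0
[ 560.85666713 -115.81020963  187.47727622] [358.82174147 -26.83907781] x -0.193 y -0.517 z -0.006
```

{"api": "play_rows", "payload": {"translation": [[-0.04,-0.04,0],[-0.1,-0.1,0],[-0.17,-0.17,0],[-0.24,-0.24,0],[-0.286,-0.298,0.05],[-0.286,-0.298,0.12],[-0.286,-0.298,0.19],[-0.286,-0.298,0.19],[-0.286,-0.298,0.19],[-0.286,-0.298,0.19]], "yaw": [-0.1,-0.25,-0.4,-0.55,-0.7,-0.85,-1,-1,-1,-1]}}

```text
time_s: 11.2
tcp_pos: [397.5, -114.6, 113.8]
orientation: [3.14, -0.0, 1.583]
force: [0.1, -0.3, 0.3]
finger_gap: -0.1
gripper_force: 0.0
```

```bash
python3 -c "
from look import *
look(ls=('crank_knob','carriage_pointer','index_tip'),cs=('wrist','scene'))
im=snap('wrist','w6.png'); u=proj('wrist',(347,-38,27)); print(u)
x0,y0=[max(0,int(v)-60) for v in u]; y0=min(y0,300);print(x0,y0)
cv2.imwrite('pics/w6c.png',cv2.resize(im[y0:y0+100,x0:x0+130],None,fx=6,fy=6,interpolation=cv2.INTER_CUBIC))
"
```

```text
11.2 [ 397.5 -114.6  113.8] 1.583 [ 0.1 -0.3  0.3]
wrist crank_knob [530.7 -81.5  97.9] 0.76 r 74.2 th 51.0
wrist carriage_pointer [350.6 -33.1  26. ] 0.9 r 170.4 th 141.5
wrist index_tip [341.1 -32.3  29.3] 0.95 r 178.5 th 143.2
scene crank_knob [537.8 -81.3 100.5] 0.98 r 79.0 th 47.1
scene carriage_pointer [346.3 -38.9  30.6] 0.64 r 170.4 th 143.9
scene index_tip [349.  -30.4  29. ] 0.77 r 173.4 th 141.1
[248.95290849  94.77810117]
188 34
```

View pics/w6c.png

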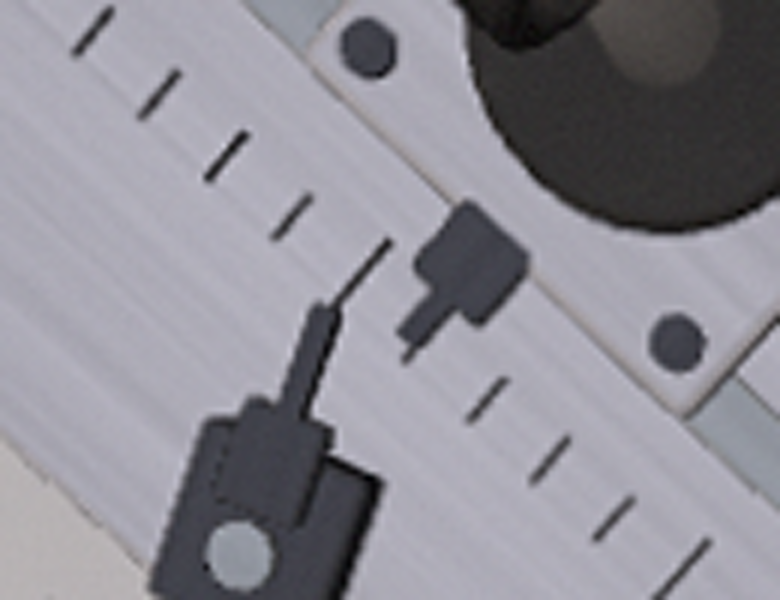

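The close view shows the index tip at crop (328,303) and the carriage tip at crop (407,335), with the carriage tip short to the lower right along the rack.

```bash
python3 -c "
from look import *
f=lambda u,v,z:ray('wrist',(188+u/6,34+v/6),z)[:2]
t=[f(95,30,10),f(160,93,10),f(228,155,10),f(293,216,10),f(488,399,10),f(551,458,10),f(613,517,10)]
d=t[6]-t[0]; print('tick yaw',np.arctan2(d[1],d[0])+np.pi/2, np.round(np.linalg.norm(np.diff(t,axis=0),axis=1),2))
e=f(312,55,14)-f(690,408,14); print('edge yaw',np.arctan2(-e[0],e[1]))
a=f(407,335,27);b=f(328,303,27);print(a,b)
for y in(.79,.815,.83): print(y,'dx %.1f dy %.1f'%((b-a)@[np.cos(y),np.sin(y)],(b-a)@[-np.sin(y),np.cos(y)]))
"
```

```text
tick yaw 0.8249909796304231 [ 9.91 10.14  9.87 30.02  9.86  9.87]
edge yaw 0.837215265412164
[351.59313948 -34.87933144] [343.12630855 -31.57610582]
0.79 dx -3.6 dy 8.3
0.815 dx -3.4 dy 8.4
0.83 dx -3.3 dy 8.5
```

```bash
python3 -c "
from look import *
arc([50],45)"
```

```text
50 x 0.004 y 0.425 yaw 0.907
z 113.15792930237383
```

{"api": "play_rows", "payload": {"translation": [[0,0.03,-0.04],[0.004,0.12,-0.04],[0.004,0.22,-0.04],[0.004,0.32,-0.04],[0.004,0.4,-0.04],[0.004,0.425,-0.03],[0.004,0.425,0.03],[0.004,0.425,0.09],[0.004,0.425,0.09],[0.004,0.425,0.09]], "yaw": [0.13,0.26,0.39,0.52,0.65,0.78,0.907,0.907,0.907,0.907]}}

```text
time_s: 12.65
tcp_pos: [566.1, -110.4, 76.8]
orientation: [-3.14, 0.0, 0.873]
force: [0.7, 0.9, 0.2]
finger_gap: -0.1
gripper_force: 0.0
```

```bash
python3 -c "
from look import *
look(cs=('scene',))
arc([50],30);arc([50,52,54,56,58,60,62,64],18)"
```

```text
12.65 [ 566.1 -110.4   76.8] 0.873 [0.7 0.9 0.2]
scene crank_knob [536.4 -81.   97.3] 0.69 r 78.3 th 48.0
50 x -0.001 y -0.039 yaw 0.000
z 78.11413776845936
50 x -0.001 y -0.069 yaw 0.000
52 x 0.000 y -0.075 yaw -0.044
54 x 0.002 y -0.082 yaw -0.089
56 x 0.003 y -0.089 yaw -0.133
58 x 0.003 y -0.095 yaw -0.178
60 x 0.004 y -0.102 yaw -0.222
62 x 0.004 y -0.109 yaw -0.266
64 x 0.004 y -0.115 yaw -0.311
z 78.11413776845936
```

{"api": "play_rows", "payload": {"translation": [[0,-0.025,0],[0,-0.04,0],[0,-0.052,0],[0,-0.062,0],[0,-0.07,0],[0.001,-0.078,0],[0.002,-0.086,0],[0.003,-0.095,0],[0.004,-0.105,0],[0.004,-0.114,0]], "yaw": [0,0,0,0,-0.01,-0.06,-0.11,-0.178,-0.24,-0.3]}}

```text
time_s: 13.75
tcp_pos: [533.3, -79.7, 77.4]
orientation: [3.14, -0.001, 1.113]
force: [3.5, -0.3, 1.6]
finger_gap: -0.1
gripper_force: 1.8
```

```bash
python3 -c "
from look import *
look(ls=('crank_knob','carriage_pointer','index_tip'),cs=('scene',))
im=snap('wrist','w7.png');print(proj('wrist',(347,-38,27)))
arc([62,64,66,68,70],18)"
```

```text
13.75 [533.3 -79.7  77.4] 1.113 [ 3.5 -0.3  1.6]
scene crank_knob [515.9 -69.6  99.8] 0.57 r 76.6 th 65.4
scene carriage_pointer [341.5 -33.9  29.7] 0.65 r 177.2 th 143.5
scene index_tip [344.3 -31.1  27.2] 0.62 r 176.6 th 142.3
[ 50.05941575 288.41023283]
62 x -0.000 y 0.008 yaw 0.033
64 x 0.002 y 0.001 yaw -0.012
66 x 0.003 y -0.005 yaw -0.056
68 x 0.004 y -0.012 yaw -0.100
70 x 0.005 y -0.019 yaw -0.145
z 76.82698218856254
```

{"api": "play_rows", "payload": {"translation": [[0,0.02,0],[0,0.04,-0.01],[0,0.04,-0.08],[-0.03,0,-0.15],[-0.1,-0.09,-0.15],[-0.17,-0.18,-0.15],[-0.228,-0.266,-0.12],[-0.228,-0.266,-0.093],[-0.228,-0.266,-0.093],[-0.228,-0.266,-0.093]], "yaw": [0,0,0,-0.1,-0.25,-0.4,-0.55,-0.6,-0.6,-0.6]}}

```text
time_s: 15.0
tcp_pos: [397.8, -114.5, 114.6]
orientation: [3.141, -0.001, 1.578]
force: [0.5, 0.2, 1.4]
finger_gap: -0.2
gripper_force: 0.0
```

```bash
python3 -c "
from look import *
look(ls=('crank_knob','carriage_pointer','index_tip'),cs=('wrist',))
im=snap('wrist','w8.png'); u=proj('wrist',(343,-31.6,27)); print(u)
x0,y0=int(u[0])-45,int(u[1])-40; print(x0,y0)
cv2.imwrite('pics/w8c.png',cv2.resize(im[y0:y0+75,x0:x0+100],None,fx=8,fy=8,interpolation=cv2.INTER_CUBIC))
"
```

```text
15.0 [ 397.8 -114.5  114.6] 1.578 [0.5 0.2 1.4]
wrist crank_knob [511.1 -70.   97.6] 0.61 r 74.3 th 68.6
wrist carriage_pointer [345.1 -32.3  21.1] 0.61 r 175.3 th 142.4
wrist index_tip [341.5 -32.3  28.2] 0.94 r 178.1 th 143.1
[240.65473238  86.64320197]
195 46
```

View pics/w8c.png

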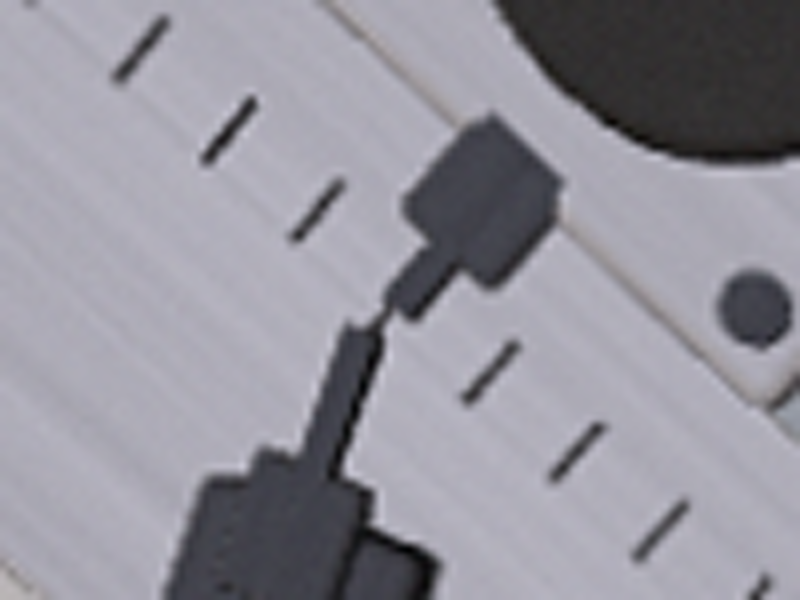

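The carriage tip is at crop (400,308) and the index tip at (366,327), so only about 1 mm along the rack remains.

```bash
python3 -c "
from look import *
f=lambda u,v,z:ray('wrist',(195+u/8,46+v/8),z)[:2]
t=[f(142,48,10),f(230,130,10),f(318,210,10),f(491,372,10),f(578,452,10),f(661,530,10)]
d=t[5]-t[0]; y=np.arctan2(d[1],d[0])+np.pi/2; print('yaw',y,np.linalg.norm(d))
a=f(400,308,27)
for q in((366,327),(364,326),(368,330)):
  b=f(*q,27); print('dx %.2f dy %.2f'%((b-a)@[np.cos(y),np.sin(y)],(b-a)@[-np.sin(y),np.cos(y)]))
s=robot.get_state();print(s['tcp_pos'],s['orientation'])
arc([66],45)"
```

```text
yaw 0.8256064812014655 59.90057422896186
dx -3.02 dy 1.09
dx -3.07 dy 1.26
dx -3.09 dy 0.82
[ 397.76458738 -113.92981957  114.512241  ] [ 3.14056606e+00 -1.74408655e-04  1.58026813e+00]
66 x 0.059 y 0.395 yaw 0.545
z 114.51224099634649
```

{"api": "play_rows", "payload": {"translation": [[0,0.03,-0.04],[0,0.12,-0.04],[0.01,0.22,-0.04],[0.03,0.32,-0.04],[0.053,0.4,-0.04],[0.053,0.408,-0.03],[0.053,0.408,0.03],[0.053,0.408,0.094],[0.053,0.408,0.094],[0.053,0.408,0.094]], "yaw": [0.1,0.2,0.3,0.4,0.5,0.595,0.595,0.595,0.595,0.595]}}

```text
time_s: 16.25
tcp_pos: [559.6, -91.1, 76.5]
orientation: [-3.14, -0.0, 1.113]
force: [-0.3, -0.9, -0.0]
finger_gap: 0.3
gripper_force: 0.0
```

```bash
cat > to.py <<'E'
from look import *
def to(P,yaw):
    s=robot.get_state(); p=s['tcp_pos']; y=s['orientation'][2]; d=np.array(P)-p[:2]
    print(np.round(p,1),round(y,3),np.round(s['force'],1),'x %.4f y %.4f yaw %.3f'%(d@[np.cos(y),np.sin(y)]/400,d@[np.sin(y),-np.cos(y)]/400,-np.degrees(yaw-y)/45))
E
python3 -c "
from to import *
to((533.3,-79.7),1.113); to((530.3,-78.4),1.157)"
```

```text
[559.6 -91.1  76.5] 1.113 [-0.3 -0.9 -0. ] x -0.0036 y -0.0717 yaw -0.000
[559.6 -91.1  76.5] 1.113 [-0.3 -0.9 -0. ] x -0.0040 y -0.0798 yaw -0.056
```

{"api": "play_rows", "payload": {"translation": [[-0.001,-0.02,0],[-0.002,-0.04,0],[-0.003,-0.055,0],[-0.003,-0.062,0],[-0.004,-0.067,0],[-0.004,-0.071,0],[-0.004,-0.074,0],[-0.004,-0.077,0],[-0.004,-0.079,0],[-0.004,-0.079,0]], "yaw": [0,0,0,0,0,-0.02,-0.04,-0.056,-0.056,-0.056]}}

```text
time_s: 17.25
tcp_pos: [531.4, -79.4, 76.7]
orientation: [3.14, -0.001, 1.156]
force: [3.3, -2.0, -0.9]
finger_gap: 0.0
gripper_force: 1.7
```

```bash
python3 -c "
from to import *
to((530.3,-78.4),1.157);to((530.3,-78.4),1.157)
import numpy as np
print(np.mean([robot.get_state()['tcp_pos'] for _ in range(30)],0))"
```

```text
[531.4 -79.4  76.7] 1.156 [ 3.3 -2.  -0.9] x 0.0012 y -0.0036 yaw -0.001
[531.4 -79.4  76.7] 1.156 [ 3.3 -2.  -0.9] x 0.0012 y -0.0036 yaw -0.001
[531.43384349 -79.42137438  76.70782332]
```

{"api": "play_rows", "payload": {"translation": [[0,0.02,0],[0,0.04,-0.01],[0,0.04,-0.08],[-0.03,0,-0.15],[-0.1,-0.09,-0.15],[-0.17,-0.18,-0.15],[-0.215,-0.27,-0.12],[-0.215,-0.27,-0.095],[-0.215,-0.27,-0.095],[-0.215,-0.27,-0.095]], "yaw": [0,0,0,-0.1,-0.25,-0.4,-0.54,-0.54,-0.54,-0.54]}}

```text
time_s: 18.25
tcp_pos: [398.9, -114.3, 115.1]
orientation: [3.14, -0.001, 1.58]
force: [0.5, -0.0, 0.2]
finger_gap: 0.2
gripper_force: 0.0
```

```bash
python3 -c "
from to import *
ims=[snap('wrist',f'w9_{i}.png') for i in range(2)]
o=cv2.imread('pics/w8.png')
up=lambda im:cv2.resize(cv2.cvtColor(im,cv2.COLOR_BGR2GRAY),None,fx=8,fy=8,interpolation=cv2.INTER_CUBIC)
O=up(o[40:140,185:320])   # origin (185,40)
# templates in w8c crop coords (origin 195,46): offset (80,48)
def T(x0,y0,x1,y1): return O[y0+48:y1+48,x0+80:x1+80],(x0+80,y0+48)
for n,b in dict(carr=(385,110,570,325),idx=(160,320,440,560),bolt=(700,250,800,360),tickA=(100,10,260,180),tickB=(455,340,620,500)).items():
  t,org=T(*b)
  for im in ims:
    r=cv2.matchTemplate(up(im[40:140,185:320]),t,cv2.TM_CCOEFF_NORMED); _,v,_,l=cv2.minMaxLoc(r); print(n,round(v,3),l[0]-org[0],l[1]-org[1])
print(robot.get_state()['tcp_pos'])
"
```

```text
carr 0.98 -15 -4
carr 0.992 -18 -3
idx 0.993 -10 -3
idx 0.992 -14 -1
bolt 0.991 -15 -6
bolt 0.986 -19 -4
tickA 0.984 -9 -2
tickA 0.987 -13 0
tickB 0.983 -10 -3
tickB 0.984 70 79
[ 399.29950768 -113.92551909  115.23561854]
```

{"api": "play_rows", "payload": {"translation": [[0,0.03,-0.04],[0,0.12,-0.04],[0.01,0.22,-0.04],[0.03,0.32,-0.04],[0.064,0.38,-0.04],[0.064,0.38,-0.03],[0.064,0.38,0.03],[0.064,0.38,0.095],[0.064,0.38,0.095],[0.064,0.38,0.095]], "yaw": [0.1,0.2,0.3,0.4,0.5,0.54,0.54,0.54,0.54,0.54]}}

```text
time_s: 19.35
tcp_pos: [549.4, -86.3, 76.7]
orientation: [-3.141, -0.001, 1.157]
force: [0.3, 0.4, 1.3]
finger_gap: -0.1
gripper_force: 0.0
```

{"api": "play_rows", "payload": {"translation": [[0,-0.015,0],[0,-0.03,0],[0,-0.04,0],[0,-0.045,0],[0,-0.048,0],[0,-0.051,0],[0,-0.053,0],[0,-0.0556,0],[0,-0.0556,0],[0,-0.0556,0]], "yaw": [0,0,0,0,0,-0.02,-0.038,-0.038,-0.038,-0.038]}}

```text
time_s: 20.35
tcp_pos: [529.3, -78.3, 76.9]
orientation: [3.14, -0.001, 1.186]
force: [3.6, -1.2, 2.9]
finger_gap: 0.0
gripper_force: 1.7
```

{"api": "play_rows", "payload": {"translation": [[0,0.02,0],[0,0.04,-0.01],[0,0.04,-0.08],[-0.03,0,-0.15],[-0.1,-0.09,-0.15],[-0.17,-0.18,-0.15],[-0.215,-0.27,-0.12],[-0.215,-0.27,-0.095],[-0.215,-0.27,-0.095],[-0.215,-0.27,-0.095]], "yaw": [0,0,0,-0.1,-0.25,-0.4,-0.54,-0.54,-0.54,-0.54]}}

```text
time_s: 21.35
tcp_pos: [397.6, -117.4, 114.9]
orientation: [3.14, -0.001, 1.61]
force: [0.1, -0.0, -0.1]
finger_gap: 0.3
gripper_force: 0.0
```

```bash
cat > tm.py <<'E'
from to import *
def tm(tag):
  snap('wrist'); ims=[snap('wrist',f'{tag}_{i}.png') for i in range(2)]
  o=cv2.imread('pics/w8.png')
  up=lambda im:cv2.resize(cv2.cvtColor(im,cv2.COLOR_BGR2GRAY),None,fx=8,fy=8,interpolation=cv2.INTER_CUBIC)
  O=up(o[40:140,185:320])
  for n,b in dict(carr=(385,110,570,325),idx=(160,320,440,560)).items():
    x0,y0,x1,y1=b; t=O[y0+48:y1+48,x0+80:x1+80]
    for im in ims:
      r=cv2.matchTemplate(up(im[40:140,185:320]),t,cv2.TM_CCOEFF_NORMED); _,v,_,l=cv2.minMaxLoc(r); print(n,round(v,3),l[0]-x0-80,l[1]-y0-48)
  s=robot.get_state(); print(s['time_s'],s['tcp_pos'],s['orientation'][2])
  return ims[1]
E
python3 -c "
from tm import *
im=tm('w10'); cv2.imwrite('pics/w10c.png',cv2.resize(im[46:121,195:295],None,fx=8,fy=8,interpolation=cv2.INTER_CUBIC))"
```

```text
carr 0.975 23 -69
carr 0.977 23 -68
idx 0.973 25 -58
idx 0.973 25 -57
21.5 [ 397.94563611 -116.97543325  115.07295808] 1.6112034518251543
```

View pics/w10c.png

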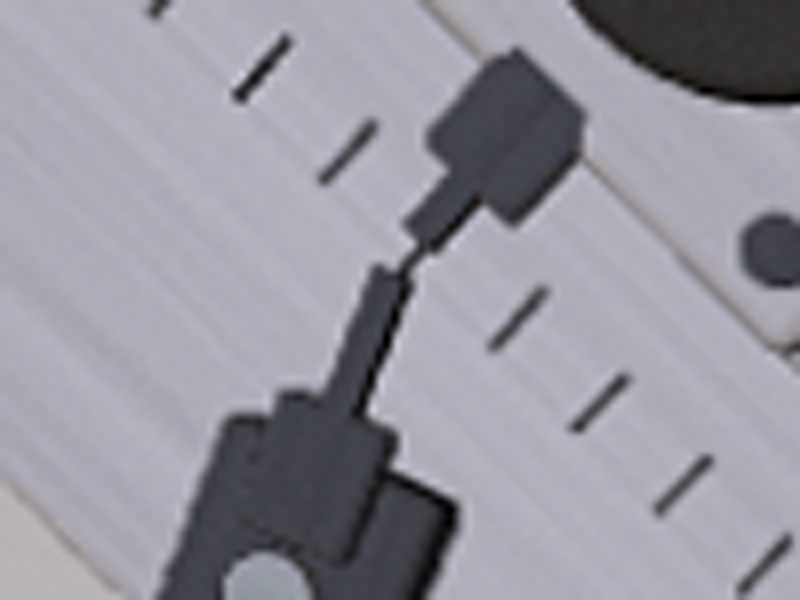

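Carriage tip (419,238), index tip (392,270): nearly facing each other across the gap.

```bash
python3 -c "
from to import *
f=lambda u,v,z:ray('wrist',(195+u/8,46+v/8),z)[:2]
t=[f(263,69,10),f(348,153,10),f(518,318,10),f(600,403,10),f(684,485,10)]
d=t[-1]-t[0]; y=np.arctan2(d[1],d[0])+np.pi/2; print('yaw',y,np.linalg.norm(d))
a=f(419,238,27)
for q in((392,270),(389,270),(395,271)):
  b=f(*q,27); print('dx %.2f dy %.2f'%((b-a)@[np.cos(y),np.sin(y)],(b-a)@[-np.sin(y),np.cos(y)]))
# subpixel ink: darkness profiles across the pointers along rack direction
im=cv2.cvtColor(cv2.imread('pics/w10_1.png'),cv2.COLOR_BGR2GRAY).astype(np.float32)
px=lambda P,z:proj('wrist',(*P,z))
ex=np.array([np.cos(y),np.sin(y)]);ey=np.array([-np.sin(y),np.cos(y)])
s=np.arange(-4,4.01,.25)
for k in np.arange(-6,4.01,.5):
  U=np.array([px(a+k*ex+v*ey,27) for v in s],np.float32)
  g=cv2.remap(im,U[None,:,0],U[None,:,1],cv2.INTER_LINEAR)[0]; m=g<115
  w=np.clip(150-g,0,None); print('k %.1f min %d centroid %.2f width %.2f  %s'%(k,g.min(),(w*s).sum()/max(w.sum(),1e-6),m.sum()*.25,(round(float(s[m].min()),2),round(float(s[m].max()),2)) if m.any() else ''))
"
```

```text
yaw 0.8275682836264562 50.03436304820003
dx -3.39 dy -0.09
dx -3.56 dy 0.08
dx -3.28 dy -0.32
k -6.0 min 19 centroid -1.14 width 3.75  (-2.75, 0.75)
k -5.5 min 19 centroid -0.90 width 3.75  (-2.5, 1.0)
k -5.0 min 45 centroid -0.60 width 3.75  (-2.25, 1.25)
k -4.5 min 32 centroid -0.51 width 4.00  (-2.25, 1.5)
k -4.0 min 16 centroid -0.50 width 3.50  (-2.0, 1.25)
k -3.5 min 37 centroid -0.78 width 2.50  (-2.0, 0.25)
k -3.0 min 38 centroid -0.80 width 2.00  (-1.75, 0.0)
k -2.5 min 58 centroid -0.43 width 1.25  (-1.0, 0.0)
k -2.0 min 75 centroid -0.33 width 1.00  (-0.75, 0.0)
k -1.5 min 69 centroid -0.31 width 1.00  (-0.75, 0.0)
k -1.0 min 75 centroid -0.34 width 1.00  (-0.75, 0.0)
k -0.5 min 59 centroid -0.30 width 1.00  (-0.75, 0.0)
k 0.0 min 60 centroid 0.20 width 3.25  (-1.25, 1.75)
k 0.5 min 31 centroid 0.24 width 3.75  (-1.5, 2.0)
k 1.0 min 45 centroid 0.23 width 3.75  (-1.5, 2.0)
k 1.5 min 38 centroid 0.26 width 3.50  (-1.25, 2.0)
k 2.0 min 48 centroid 0.22 width 3.50  (-1.25, 2.0)
k 2.5 min 22 centroid 0.19 width 3.50  (-1.25, 2.0)
k 3.0 min 42 centroid 0.21 width 3.75  (-1.5, 2.0)
k 3.5 min 29 centroid 0.20 width 3.75  (-1.5, 2.0)
k 4.0 min 44 centroid 0.23 width 3.75  (-1.5, 2.0)
```

The tips agree to within about 0.2 mm. Next, the pawl goes back in from the +x side.

{"api": "play_rows", "payload": {"translation": [[-0.03,0.04,-0.03],[-0.09,0.13,-0.03],[-0.15,0.22,-0.03],[-0.22,0.31,-0.03],[-0.262,0.369,-0.03],[-0.262,0.369,-0.02],[-0.262,0.369,0.02],[-0.262,0.369,0.05],[-0.262,0.369,0.05],[-0.262,0.369,0.05]], "yaw": [0.12,0.26,0.4,0.55,0.7,0.85,1,1,1,1]}}

```text
time_s: 22.5
tcp_pos: [547.9, -215.8, 94.3]
orientation: [-3.141, -0.0, 0.828]
force: [0.4, 0.8, -1.0]
finger_gap: -0.1
gripper_force: 0.0
```

```bash
python3 -c "
from to import *
look(ls=('pawl_tab',)); to((549.5,-216),.825)"
```

```text
22.5 [ 547.9 -215.8   94.3] 0.828 [ 0.4  0.8 -1. ]
scene pawl_tab [ 527.5 -239.8   67.5] 0.91 r 109.6 th -66.6
[ 548.  -216.7   95.1] 0.825 [-0.5  0.3 -0.2] x 0.0038 y 0.0015 yaw 0.000
```

{"api": "play_rows", "payload": {"translation": [[0,0,0.06],[0,0,0.103],[0,0,0.103],[-0.03,0,0.103],[-0.055,0,0.103],[-0.08,0,0.103],[-0.105,0,0.103],[-0.117,0,0.103],[-0.117,0,0.103],[-0.07,0,0.103]], "yaw": [0,0,0,0,0,0,0,0,0,0]}}

```text
time_s: 23.8
tcp_pos: [526.6, -240.1, 53.0]
orientation: [-3.141, 0.003, 0.82]
force: [0.3, -0.7, -0.4]
finger_gap: -0.1
gripper_force: 0.0
```

{"api": "play_rows", "payload": {"translation": [[0.03,0,-0.03],[0.05,0,-0.12],[0.05,0,-0.2],[0.05,0,-0.28],[0.05,0,-0.28],[0.05,0,-0.28],[0.05,0,-0.28],[0.05,0,-0.28],[0.05,0,-0.28],[0.05,0,-0.28]], "yaw": [0,0,0,0,0,0,0,0,0,0]}}

```text
time_s: 24.8
tcp_pos: [542.0, -222.1, 164.6]
orientation: [-3.14, 0.0, 0.825]
force: [-0.2, -0.2, -0.1]
finger_gap: 0.3
gripper_force: 0.0
```

```bash
python3 -c "
from to import *
look(ls=('pawl_tab','crank_knob','carriage_pointer')); print(robot.get_state()['time_s'])"
```

```text
24.8 [ 542.  -222.1  164.6] 0.825 [-0.2 -0.2 -0.1]
wrist crank_knob [510.9 -68.   95.4] 0.87 r 76.1 th 69.3
wrist carriage_pointer [342.  -28.2  23.7] 0.67 r 180.2 th 142.0
top pawl_tab [ 359.5 -169.9    0.6] 0.38 r 128.2 th -166.1
top crank_knob [506.1 -72.1  96.2] 0.68 r 70.6 th 71.8
top carriage_pointer [344.3 -32.8  25.9] 0.98 r 175.6 th 142.7
scene pawl_tab [ 496.8 -268.2   68.8] 0.75 r 129.6 th -84.3
scene crank_knob [512.4 -70.1 102.1] 0.56 r 74.7 th 67.7
scene carriage_pointer [339.4 -36.1  34. ] 0.57 r 177.6 th 144.5
25.4
```

{"api": "play_rows", "payload": {"translation": [[0,-0.05,0],[0,-0.15,0],[-0.02,-0.25,0],[-0.04,-0.35,0],[-0.0557,-0.4462,0.05],[-0.0557,-0.4462,0.127],[-0.0557,-0.4462,0.127],[-0.0557,-0.4462,0.127],[-0.0557,-0.4462,0.127],[-0.0557,-0.4462,0.127]], "yaw": [-0.12,-0.27,-0.42,-0.57,-0.72,-0.87,-1,-1,-1,-1]}}

```text
time_s: 26.4
tcp_pos: [396.9, -117.8, 115.0]
orientation: [3.14, 0.001, 1.608]
force: [-0.0, -0.3, 0.3]
finger_gap: 0.6
gripper_force: 0.0
```

```bash
python3 -c "
from tm import *
snap('wrist'); im=snap('wrist','w11.png'); o=cv2.imread('pics/w10_1.png')
up=lambda im:cv2.resize(cv2.cvtColor(im,cv2.COLOR_BGR2GRAY),None,fx=8,fy=8,interpolation=cv2.INTER_CUBIC)
O=up(o[30:150,185:320]); N=up(im[30:150,185:320])
for n,b in dict(carr=(410,40,590,250),idx=(180,262,440,560)).items():
  x0,y0,x1,y1=b; t=O[y0+128:y1+128,x0+80:x1+80]
  r=cv2.matchTemplate(N,t,cv2.TM_CCOEFF_NORMED); _,v,_,l=cv2.minMaxLoc(r); print(n,round(v,3),l[0]-x0-80,l[1]-y0-128)
print(robot.get_state()['tcp_pos'],robot.get_state()['orientation'][2])
s0=cv2.imread('pics/scene0.png'); s1=snap('scene','s11.png')
r=cv2.matchTemplate(s1[230:300,330:420],s0[250:280,375:395],cv2.TM_CCOEFF_NORMED); print(cv2.minMaxLoc(r),'ref (45,20)')
r=cv2.matchTemplate(s1[230:300,330:420],s0[245:290,340:398],cv2.TM_CCOEFF_NORMED); print(cv2.minMaxLoc(r),'ref (10,15)')
for c in ('scene','top'):
  snap(c); r=optics.landmark_of(c,'pawl_tab'); print(c,[(np.round(x['xyz'],1),round(x['conf'],2)) for x in r[:2]])
"
```

```text
carr 0.952 10 -6
idx 0.995 13 -9
[ 396.73465075 -117.78325155  114.95767936] 1.608894903919758
(-0.5481037497520447, 0.9995954036712646, (32, 11), (45, 20)) ref (45,20)
(-0.26923850178718567, 0.997710645198822, (28, 24), (10, 15)) ref (10,15)
scene [(array([ 498.8, -269.2,   66.5]), 0.67)]
top [(array([ 502. , -269.5,   63.3]), 0.6)]
```

```bash
python3 -c "
from to import *
im=cv2.cvtColor(cv2.imread('pics/w11.png'),cv2.COLOR_BGR2GRAY).astype(np.float32)
y=.8265; ex=np.array([np.cos(y),np.sin(y)]);ey=np.array([-np.sin(y),np.cos(y)]); a=ray('wrist',(195+429/8,46+231/8),27)[:2]
s=np.arange(-5,5.01,.25)
for k in (-6,-5,-4.5,-4,-3.5,-3,-2,0,.5,1,2,3):
  U=np.array([proj('wrist',(*(a+k*ex+v*ey),27)) for v in s],np.float32)
  g=cv2.remap(im,U[None,:,0],U[None,:,1],cv2.INTER_LINEAR)[0]; m=g<115
  print(k,(s[m].min(),s[m].max()) if m.any() else '',g.astype(int)[12:30])
"
```

```text
-6 (np.float64(-3.0), np.float64(0.75)) [ 44  57  65  68  67  66  64  65  68  72  83 108 139 168 177 181 181 180]
-5 (np.float64(-2.5), np.float64(1.0)) [ 17  37  54  65  67  67  67  66  65  64  66  80 102 131 156 170 178 180]
-4.5 (np.float64(-2.25), np.float64(1.25)) [ 46  24  42  56  66  68  67  66  66  64  65  69  83 112 143 178 181 181]
-4 (np.float64(-2.25), np.float64(1.5)) [ 69  50  47  56  61  65  66  65  63  61  61  68  74  78 113 151 176 182]
-3.5 (np.float64(-2.0), np.float64(1.0)) [ 75  25  30  40  54  61  60  59  67  83  89  82  96 126 154 176 178 180]
-3 (np.float64(-1.75), np.float64(0.0)) [118  73  33  23  42  53  55  67  89 119 145 148 160 176 177 178 180 181]
-2 (np.float64(-1.0), np.float64(0.0)) [174 171 168 152 113  81  62  74 108 148 174 177 179 178 177 176 175 175]
0 (np.float64(-1.0), np.float64(1.25)) [184 175 152 125  86  72  69  78  88  91  94 104 110 114 117 133 156 180]
0.5 (np.float64(-1.25), np.float64(2.0)) [166 143 115  90  72  61  64  69  71  72  75  74  70  75  85  96 113 145]
1 (np.float64(-1.5), np.float64(2.0)) [180 142 100  54  40  49  59  69  68  67  66  65  64  63  64  82 108 139]
2 (np.float64(-1.5), np.float64(2.0)) [175 135  92  47  38  45  57  66  67  68  69  68  66  63  64  81 110 149]
3 (np.float64(-1.5), np.float64(2.0)) [175 138  93  49  32  39  53  67  67  68  68  67  65  63  64  74  92 119]
```

```bash
python3 -c "
from h import *
print(workorder.sign_off())"
```

```text
the job is handed in; nothing more can be done
None
```

I flicked the pawl off, eased the carriage back until its pointer stood tip to tip with the index (within about 0.5 mm by my wrist-camera measurement), flicked the pawl back onto the wheel, and handed the job in at about 27 s; no verdict was returned.

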